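# Bolt the sprung lid of the sample case

## Task

Bolt the sample case shut for transport: its lid stands ajar on a springy seal, so hold the lid down at the height where the bolt finds the window of its brass keeper, slide the bolt fully home by its red tab, and let go so that the bolt alone holds the lid down. The keeper's height differs from case to case, so feel for it; leave the other things on the bench standing where they are.

Things in the scene. Friction and masses are not known exactly. Their poses are not given: they have to be found in the camera images.
- case: White metal sample case, 220 (x) by 270 (y) mm, walls 85 mm high, fixed to the bench. Origin: centre of its underside. z up; +x from its front edge to its hinged edge; +y along the bolt's travel, from the bolt to the keeper. Lid: grey frame with clear pane.
- keeper_foot (a point): Point on the case rim (85 mm high) under the middle of the near face of the brass keeper, 20 mm deep, 50 mm wide, top 158-176 mm above bench. Through window 22 wide, 14 high for the 10 mm bolt; the keeper is set to a different height each time, window centre 123 to 141 mm above the bench. No reading gives it: feel for it.
- lid (a joint): Lid angle, rad; 0 = down on its stop, bolt axis then 119 mm above the bench, tab point 149 mm. Springs hold it ajar at 0.16, bolt 32 mm higher. Hinge line: along case y at x +110, z 93 mm; bolt 195 mm from it. Pressing at the bolt takes 0.4 N per mm, about 13 N at the stop. Ajar, the bolt meets brass above the window; right down, brass below it. Let go unbolted, it springs up.
- bolt (a joint): Travel of the bolt along the case's +y, m: 0 = drawn back, 0.045 = end stop, fully home. A 10 mm steel rod, slightly chamfered nose, in two guides on the lid near its front edge. Nose meets the keeper's face at 0.015 and is through it at 0.035. Starts at 0 to 0.010, rubs with 2 N, stays where left.
- tab (a point): Grip point of the bolt's red upright tab, which stands on the rod and moves with it: 12 mm thick (case y), 24 mm wide (case x), top 14 mm above this point. Rod top 25 mm and guide tops 22 mm below it. Keeper at least 70 mm away along y. The tab takes both the sideways push and the press on the lid. y along the travel, z up out of the lid.
- tray: Bystander: grey open tray 160 by 230 by 30 mm with four cups. Origin: centre of its underside.
- cup0_mid (a point): Bystander: open aluminium sample cup, 48 mm across and 45 mm high, upright in the tray. Point: its centre.
- cup1_mid (a point): Bystander: open aluminium sample cup, 48 mm across and 45 mm high, upright in the tray. Point: its centre.
- cup2_mid (a point): Bystander: open aluminium sample cup, 48 mm across and 45 mm high, upright in the tray. Point: its centre.
- cup3_mid (a point): Bystander: open aluminium sample cup, 48 mm across and 45 mm high, upright in the tray. Point: its centre.
- squeeze: Bystander: white bottle with orange cap, 64 mm across, 150 mm high, beside the case. Origin: centre of its underside.
- reagent: Bystander: amber bottle with blue cap, 68 mm across, 130 mm high, beside the case. Origin: centre of its underside.
- jar: Bystander: clear jar with white cap, 70 mm across, 80 mm high, beside the case. Origin: centre of its underside.

How it is judged:
By the outcome, as a careful person would: the job done as asked, in the order asked, and still so for the second after the job is handed in, with the robot touching nothing.
It also fails if it takes over 48 s, if anything falls off the work surface, if the arm or the gripper's body presses on something with over 40 N, if the wrist force passes 120 N, or if a joint passes its speed limit or range.

## Robot

A 6-joint arm with a two-finger parallel gripper is mounted at the origin on the work surface. World frame = base frame: x ahead of the robot, y to its left, z up, the work surface at z = 0. Lengths are in m, angles in rad, forces in N, time in s.
With the tool pointing down it reaches from about 0.275 to 1 m from the base axis. Payload 8.4 kg.
Tool frame: the origin (TCP) lies on the centre line of the jaws, within the pads' length; the fingertips stand 17 mm ahead of it and the grasp point (between the pads) lies 2 mm behind it (bot.tcp_to_tips is the y of the fingertips in the tool frame, in m); y points along the fingers, z is the direction in which the jaws open and shut, and the axes are right-handed (so a half turn about y gives the same grasp; the last joint's range is limited). The gripper opens to 85 mm and grips with 20 to 120 N. Pads are 22 mm wide; open, the fingers measure 114 mm over their backs; the gripper's body (76 mm by 85 mm) begins 54 mm behind the grasp point. The pads swing forward as they close: fully open they stand 13 mm farther back than shut.
Start: joints at [1.179, 0.353, 1.633, -0, 1.155, -0.002], TCP at [0.238, 0.578, 0.248] pointing down, gripper open.
Joint ranges: [-2.63, 2.63], [-0.92, 2.1], [0.06, 2.66], [-1.3, 4.44], [0, 2.69], [-3.02, 3.02]. Speed limits (rad/s): [2.22, 2.22, 2.79, 3.14, 3.14, 3.14].

## Interface

Orientations are given as a unit quaternion [x, y, z, w].
In Python, from workcell import bot, hand, kinematics, get_obs, vision, hand_in gives the robot as it stands. The module is installed in compiled form; this text tells all that it offers. Calls block until the motion is done:
- bot.reach(position, orientation): joint-space move of the TCP to a pose.
- bot.servo_line(position, ori=None, velocity=0.15): straight line of the TCP; ori=None keeps the orientation; velocity is the mean speed in m/s.
- bot.goto_joints(angles): joint-space move.
- hand.move_gripper(opening, strength=None): finger opening in m; strength is the grip in N (None keeps the last); returns when the fingers have stopped.
- bot.dwell(seconds).
- kinematics.solve_ik(position, orientation): joint angles nearest the present ones, or None.
- get_obs(): the state.
- vision.read_camera(name): name is "scene" or "top"; returns a dict with "frame" (384x512x3 uint8, red, green, blue), "intrinsics" (3x3 intrinsics, pixels), "view" (4x4, takes a point from world to camera coordinates). Camera axes: x right, y down, z forward; pixel columns grow to the right and rows downward; lengths in m; the calibration is good to about 2 mm. A picture is of the moment at which its call begins. There is no depth.
A pose or a line that the arm cannot do raises bot.IKError and nothing moves.
- hand_in(): hands the job in, once; it reports no verdict.
The state is a dict: "time_s": time; "joint_pos": joint angles; "joint_vel": joint speeds; "joint_efforts": joint torques, N m; "position": TCP position; "orientation": TCP orientation; "wrist_force": force on the tool from outside, world axes, zero at the start; "ft_torque": the same for the moment, N m; "gripper_width": finger opening in m.
Only numpy, scipy, OpenCV 4.12 (cv2) and the standard library are available. Lean on these libraries where they do the work, as an engineer would, in place of code of your own. Each camera call takes 0.05 s, during which the arm holds its last target.

## Working session

There is one attempt and no reset: what is moved stays moved. The work goes in short steps, each a Python script; the robot and the scene stay as the last script left them, time stands still between calls to the robot, and variables do not carry over. Pictures are saved under pics/ and viewed, and the job is handed in when it is done.

```bash
mkdir -p pics; python3 - <<'E'
from workcell import bot,hand,kinematics,get_obs,vision,hand_in
import cv2,numpy as np
for n in("scene","top"):
    c=vision.read_camera(n); cv2.imwrite(f"pics/{n}0.png",c["frame"][:,:,::-1]); np.savez(f"{n}0.npz",**c)
    V=np.array(c["view"]);print(n,np.array(c["intrinsics"]).round(1).tolist(),V.round(3).tolist(),(-V[:3,:3].T@V[:3,3]).round(3))
print(get_obs()); print(bot.tcp_to_tips)
E
```

```text
scene [[410.2, 0.0, 248.5], [0.0, 410.2, 189.5], [0.0, 0.0, 1.0]] [[-0.857, 0.515, 0.001, 0.456], [0.397, 0.663, -0.635, -0.182], [-0.327, -0.544, -0.773, 1.437], [0.0, 0.0, 0.0, 1.0]] [0.933 0.668 0.995]
top [[432.9, 0.0, 253.1], [0.0, 432.9, 189.6], [0.0, 0.0, 1.0]] [[-0.009, -1.0, -0.028, 0.082], [-0.99, 0.013, -0.143, 0.572], [0.143, 0.026, -0.989, 1.367], [0.0, 0.0, 0.0, 1.0]] [0.371 0.039 1.436]
{'time_s': 0.1, 'joint_pos': array([ 1.17856530e+00,  3.53583692e-01,  1.63402808e+00,  1.54672447e-05,
        1.15519153e+00, -2.39448036e-03]), 'joint_vel': array([ 0.00186518,  0.00069784, -0.00161417, -0.00095218, -0.00042039,
       -0.00087291]), 'joint_efforts': array([-1.08385135e-03, -6.06350470e+01, -3.42818356e+01, -4.97479084e-05,
        4.11950285e-03,  6.56025327e-05]), 'position': array([0.23736851, 0.57775396, 0.24764729]), 'orientation': array([ 0.69413484, -0.13704789,  0.13687027, -0.69329736]), 'wrist_force': array([ 0.75682937, -0.34650888,  0.44929115]), 'ft_torque': array([2.24359037e-02, 6.48967077e-02, 5.03828268e-05]), 'gripper_width': 0.08538106996741848}
0.017
```

View pics/scene0.png

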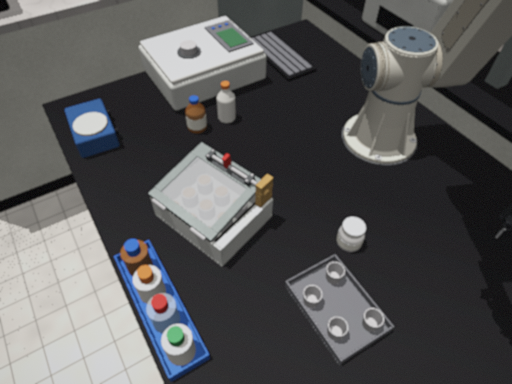

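View pics/top0.png

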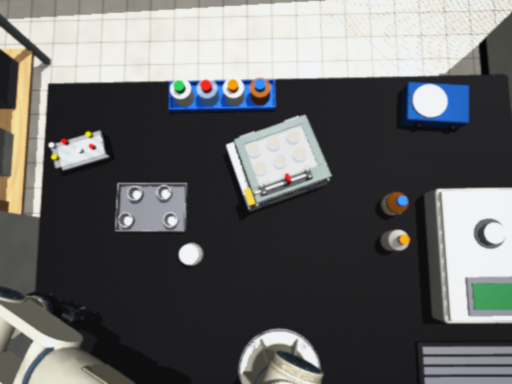

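The scene view shows the case near (212,205), red tab at (227,160) and brass keeper at (265,190). In the top view the tab is at (287,180) and the keeper at (250,198). I'll zoom in and triangulate next.

```bash
cat > h.py <<'E'
import numpy as np,cv2
def load(n): 
    c=np.load(n); return c["frame"],c["intrinsics"],c["view"]
def ray(K,V,p):
    d=V[:3,:3].T@np.linalg.solve(K,np.array([p[0],p[1],1.]));o=-V[:3,:3].T@V[:3,3];return o,d/np.linalg.norm(d)
def onz(K,V,p,z):
    o,d=ray(K,V,p);return o+d*(z-o[2])/d[2]
def tri(r1,r2):
    A=np.zeros((3,3));b=np.zeros(3)
    for o,d in(r1,r2):
        P=np.eye(3)-np.outer(d,d);A+=P;b+=P@o
    x=np.linalg.solve(A,b);return x,[np.linalg.norm((np.eye(3)-np.outer(d,d))@(x-o)) for o,d in(r1,r2)]
def proj(K,V,P):
    q=V[:3,:3]@np.asarray(P)+V[:3,3];q=K@q;return q[:2]/q[2]
E
python3 - <<'E'
from h import *
S=load("scene0.npz");T=load("top0.npz")
rs={}
for n,(f,K,V),box in(("scene",S,(140,135,290,265)),("top",T,(215,105,340,220))):
    x0,y0,x1,y1=box;c=f[y0:y1,x0:x1]
    cv2.imwrite(f"pics/{n}_crop.png",cv2.resize(c[:,:,::-1],None,fx=5,fy=5,interpolation=cv2.INTER_CUBIC)[:600,:800])
    h=cv2.cvtColor(c,cv2.COLOR_RGB2HSV)
    for k,m in(("red",((h[...,0]<6)|(h[...,0]>172))&(h[...,1]>150)&(h[...,2]>80)),("brass",(h[...,0]>14)&(h[...,0]<30)&(h[...,1]>120)&(h[...,2]>60))):
        N,l,st,ce=cv2.connectedComponentsWithStats(m.astype(np.uint8))
        for i in range(1,N):
            if st[i,4]>5:print(n,k,st[i]+[x0,y0,0,0,0],(ce[i]+[x0,y0]).round(2))
        i=1+np.argmax(st[1:,4]);rs[n,k]=ray(K,V,ce[i]+[x0,y0])
for k in("red","brass"):print(k,tri(rs["scene",k],rs["top",k]))
E
```

```text
scene red [223 153   7  15  79] [226.3  159.29]
scene brass [262 174   5   6   8] [263.62 176.5 ]
scene brass [256 174  17  32 287] [263.8  192.25]
top red [286 174   4  10  31] [287.48 178.35]
top brass [245 188  10  20 123] [249.83 197.11]
red (array([ 0.584887  , -0.02937837,  0.17928618]), [np.float64(0.0001455322746020767), np.float64(0.0001455322746020288)])
brass (array([0.53597888, 0.08478021, 0.12617312]), [np.float64(0.0019940778498722337), np.float64(0.0019940778498721686)])
```

View pics/scene_crop.png

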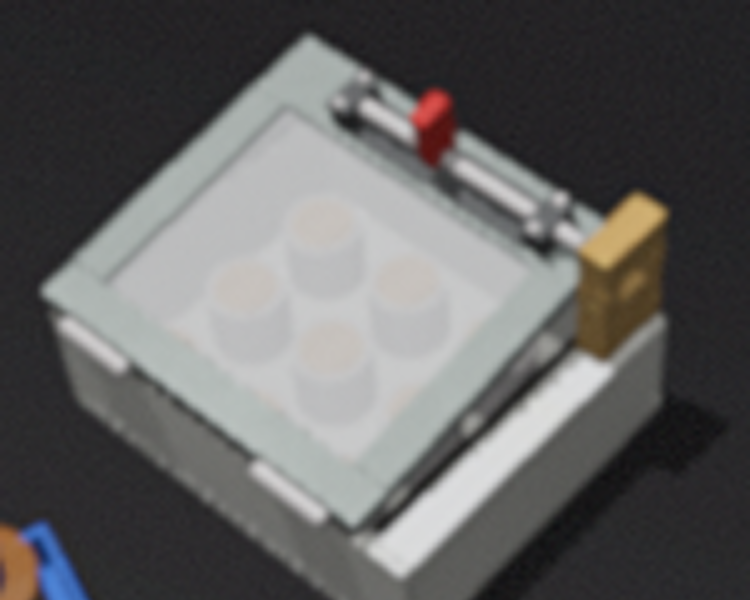

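View pics/top_crop.png

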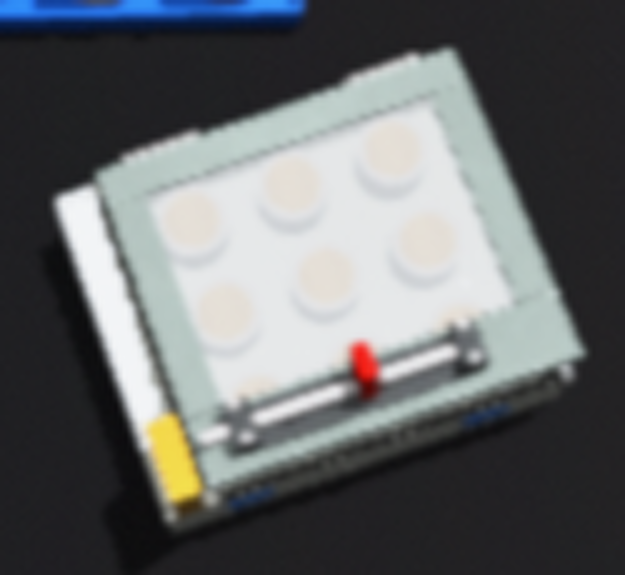

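The lid is ajar. The keeper lies toward world +y and the hinge is on the far side from the robot. Next I'll get the yaw from the rod and lid edges, and refine the tab and keeper points.

```bash
python3 - <<'E'
from h import *
S=load("scene0.npz");T=load("top0.npz")
def t(x,y,z): return onz(T[1],T[2],(215+(x+.5)/5-.5,105+(y+.5)/5-.5),z)
def s(x,y,z): return onz(S[1],S[2],(140+(x+.5)/5-.5,135+(y+.5)/5-.5),z)
def yaw(a,b): d=b-a; return np.degrees(np.arctan2(-d[0],d[1])),np.linalg.norm(d[:2])*1000
np.set_printoptions(precision=4,suppress=True)
print("rod top",yaw(t(470,343,.155),t(240,425,.155)),"rod scene",yaw(s(352,100,.155),s(545,222,.155)))
print("lid hinge edge",yaw(t(455,50,.105),t(97,172,.105)),"scene",yaw(s(45,290,.105),s(360,525,.105)))
print("lid front",yaw(t(583,355,.135),t(200,490,.135)))
print("keeper top view corners z.167",[t(*p,.167) for p in((150,422),(172,415),(200,495),(178,505))])
print("keeper scene top corners z.167",[s(*p,.167) for p in((583,248),(640,193),(667,212),(606,265))])
print("keeper base scene z.085 (near/far..)",s(578,345,.085),s(605,358,.085),s(664,316,.085))
print("tab top view z.193",[t(*p,.193) for p in((352,344),(366,342),(377,365),(363,368))])
print("tab scene top",[s(*p,.193) for p in((416,110),(428,92),(453,98),(441,116))])
print("red tri c",s(433,125,.181),t(364,367,.181))
print("case rim left top", t(57,198,.085),t(175,525,.085), yaw(t(57,198,.085),t(175,525,.085)))
print("rod axis at guide",t(470,343,.151),t(240,425,.151),s(352,100,.151),s(545,222,.151))
E
```

```text
rod top (np.float64(19.091092430086814), np.float64(146.47309909725948)) rod scene (np.float64(19.145713853291287), np.float64(143.2252147369051))
lid hinge edge (np.float64(18.434822847923893), np.float64(240.33783564279722)) scene (np.float64(19.14417441353324), np.float64(240.40464624374926))
lid front (np.float64(18.856217799696967), np.float64(246.6917725015078))
keeper top view corners z.167 [array([0.5568, 0.0974, 0.167 ]), array([0.5608, 0.0844, 0.167 ]), array([0.5129, 0.0682, 0.167 ]), array([0.5071, 0.0812, 0.167 ])]
keeper scene top corners z.167 [array([0.5558, 0.0801, 0.167 ]), array([0.509 , 0.0628, 0.167 ]), array([0.504 , 0.0817, 0.167 ]), array([0.5516, 0.0962, 0.167 ])]
keeper base scene z.085 (near/far..) [0.558  0.0807 0.085 ] [0.5499 0.0961 0.085 ] [0.5056 0.0881 0.085 ]
tab top view z.193 [array([ 0.5974, -0.0218,  0.193 ]), array([ 0.5985, -0.03  ,  0.193 ]), array([ 0.5848, -0.0361,  0.193 ]), array([ 0.5831, -0.0279,  0.193 ])]
tab scene top [array([ 0.5939, -0.0312,  0.193 ]), array([ 0.5817, -0.0398,  0.193 ]), array([ 0.5723, -0.0288,  0.193 ]), array([ 0.5845, -0.0203,  0.193 ])]
red tri c [ 0.5863 -0.0269  0.181 ] [ 0.5858 -0.0291  0.181 ]
case rim left top [0.7148 0.1601 0.085 ] [0.5033 0.0859 0.085 ] (np.float64(109.32811405279953), np.float64(224.13806198559254))
rod axis at guide [ 0.6047 -0.0947  0.151 ] [0.5566 0.0442 0.151 ] [ 0.6037 -0.0936  0.151 ] [0.5565 0.0423 0.151 ]
```

```bash
cat > g.py <<'E'
from workcell import bot,hand,kinematics,get_obs,vision,hand_in
import numpy as np,cv2
from scipy.spatial.transform import Rotation as R
from scipy.optimize import brentq
Y=np.radians(19.0);ex=np.array([np.cos(Y),np.sin(Y),0]);ey=np.array([-np.sin(Y),np.cos(Y),0]);ez=np.array([0,0,1.])
UH=.7283
def tabz(th): return .093+.056*np.cos(th)+.195*np.sin(th)
def boltz(th): return .093+.026*np.cos(th)+.195*np.sin(th)
def th_for_bolt(z): return brentq(lambda t:boltz(t)-z,-.05,.2)
def pose(th,v,up=.002,sgn=1):
    n=np.sin(th)*ex+np.cos(th)*ez
    u=UH-.195*np.cos(th)+.056*np.sin(th)
    p=u*ex+v*ey+tabz(th)*ez+up*n
    y=-n;z=sgn*ey;x=np.cross(y,z)
    return p,R.from_matrix(np.c_[x,y,z]).as_quat()
def F():
    o=get_obs();f=o["wrist_force"];return np.array([f@ex,f@ey,f[2]])
def uvz():
    p=get_obs()["position"];return np.array([p@ex,p@ey,p[2]])
def st(tag=""):
    o=get_obs();print(tag,"t%.2f"%o["time_s"],"F",F().round(1),"uvz",uvz().round(4),"w%.4f"%o["gripper_width"])
E
python3 - <<'E'
from g import *
for s in(1,-1):
    p,q=pose(.16,-.218,.12,s);print(s,p.round(3),kinematics.solve_ik(p,q))
E
```

```text
1 [ 0.604 -0.023  0.298] [-0.01096813  0.36011451  1.52023824 -0.05422375  1.41231644 -1.90076429]
-1 [ 0.604 -0.023  0.298] [-0.01096813  0.36011451  1.52023824 -0.05422375  1.41231644  1.24082836]
```

```bash
python3 - <<'E'
from g import *
bot.reach(*pose(.16,-.218,.12,-1)); st("above")
hand.move_gripper(.045,60); st()
bot.servo_line(pose(.16,-.218,.045,-1)[0],velocity=.12); st()
bot.servo_line(pose(.16,-.218,.0035,-1)[0],velocity=.06); st("down")
for n in("scene","top"):
    c=vision.read_camera(n); cv2.imwrite(f"pics/{n}1.png",cv2.resize(c["frame"][120:230,140:340,::-1],None,fx=4,fy=4,interpolation=cv2.INTER_CUBIC))
E
```

```text
above t2.60 F [ 0.2 -0.4  0.6] uvz [ 0.5641 -0.2172  0.2978] w0.0853
 t3.08 F [-0.5 -0.4 -0.4] uvz [ 0.5639 -0.2179  0.2978] w0.0447
 t3.85 F [-0.   0.1 -0.3] uvz [ 0.5524 -0.2182  0.2244] w0.0453
down t4.69 F [0.6 0.4 0.7] uvz [ 0.5455 -0.2181  0.183 ] w0.0451
```

View pics/scene1.png

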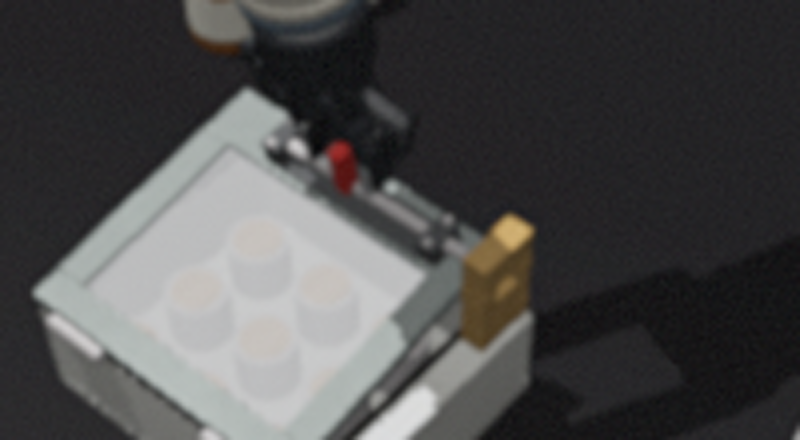

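View pics/top1.png

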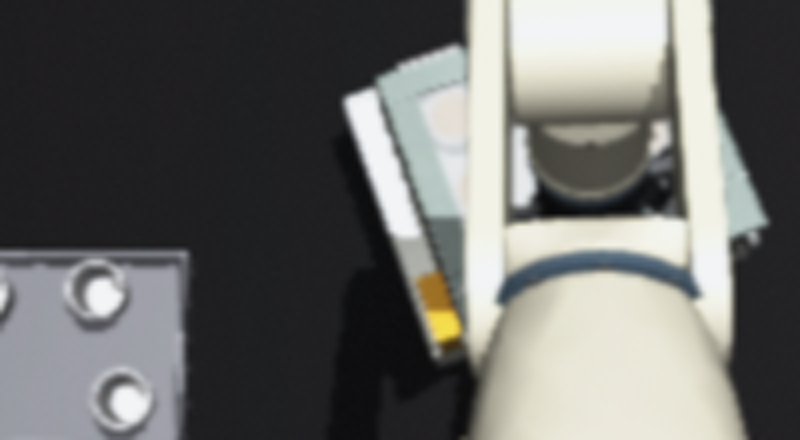

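```bash
python3 - <<'E'
from g import *
from h import proj
c=vision.read_camera("scene");K,V=c["intrinsics"],c["view"]
f=c["frame"][120:200,180:280,::-1];f=cv2.resize(f,None,fx=7,fy=7,interpolation=cv2.INTER_CUBIC)
f=np.clip(255*(f/255.)**.5,0,255).astype(np.uint8)
o=get_obs();M=R.from_quat(o["orientation"]).as_matrix()
for y,z,col in((.017,.0225,(0,255,0)),(.017,-.0225,(0,255,0)),(0,0,(255,0,255)),(-.056,.0425,(255,255,0)),(-.056,-.0425,(255,255,0))):
    p=proj(K,V,o["position"]+M@np.array([0,y,z]));cv2.circle(f,tuple(((p-[180,120]+.5)*7).astype(int).tolist()),4,col,-1)
print(M.round(2))
cv2.imwrite("pics/scene2.png",f)
E
```

```text
[[-0.93 -0.15  0.33]
 [-0.32 -0.05 -0.95]
 [ 0.16 -0.99  0.  ]]
```

View pics/scene2.png

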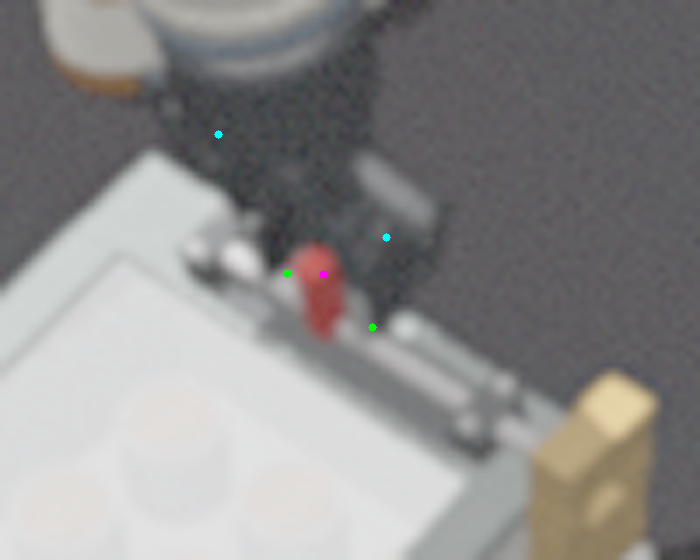

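The overlay shows the tab between the fingertips (tips at about (287,272) and (372,327), tab at (322,290)). I'll grip, then touch the keeper once while pressed down.

```bash
python3 - <<'E'
from g import *
hand.move_gripper(.005,60); st("grip")
v0=uvz()[1]
th=th_for_bolt(.141)
p,q=pose(th,v0,.0035,-1)
bot.servo_line(p,q,velocity=.05); st("pressed 141")
v=v0
while v<v0+.024:
    v+=.002
    bot.servo_line(pose(th,v,.0035,-1)[0],velocity=.04)
    f=F(); print(round(v-v0,4),f.round(1),(uvz()-[0,v0,0]).round(4),"%.2f"%get_obs()["time_s"])
    if f[1]<-9: break
st()
E
```

```text
grip t5.23 F [0.5 0.1 0.9] uvz [ 0.5453 -0.218   0.1829] w0.0112
pressed 141 t5.58 F [0.  1.4 3.9] uvz [ 0.5415 -0.2181  0.1748] w0.0113
0.002 [-1.8 -0.5  6. ] [0.5415 0.0019 0.1746] 5.83
0.004 [-1.7 -0.3  5.4] [0.5414 0.004  0.1744] 6.08
0.006 [-1.7 -1.8  4.7] [0.5414 0.0061 0.1745] 6.33
0.008 [-1.3 -1.   4.3] [0.5414 0.0081 0.1744] 6.58
0.01 [-1.4 -2.7  5. ] [0.5414 0.0098 0.1744] 6.83
0.012 [ -2.3 -11.6   3.9] [0.5415 0.0102 0.1746] 7.08
 t7.08 F [ -2.3 -11.6   3.9] uvz [ 0.5415 -0.2078  0.1746] w0.0108
```

Contact with brass at v≈-0.208. That puts the bolt at about 15 mm of travel, so it started near 5 mm. Now I'll scan downward.

```bash
python3 - <<'E'
from g import *
vc=-.2080; found=None; z=.141
while z>.1195:
    z-=.0025; th=th_for_bolt(z)
    p,q=pose(th,vc-.002,.0035,-1)
    bot.servo_line(pose(th_for_bolt(z+.0025),vc-.002,.0035,-1)[0],velocity=.06)
    bot.servo_line(p,q,velocity=.05); fz=F()
    for dv in(.002,.004,.006):
        bot.servo_line(pose(th,vc+dv,.0035,-1)[0],velocity=.05)
        f=F()
        if f[1]<-9: break
    print("z%.4f dv%.3f"%(z,dv),"fzpre",fz.round(1),"f",f.round(1),uvz().round(4),"t%.1f"%get_obs()["time_s"])
    if f[1]>-9 and uvz()[1]>vc+.004: found=z;break
print(found)
E
```

```text
z0.1385 dv0.006 fzpre [-2.  -1.6  6.3] f [-1.9 -1.5  5.8] [ 0.5404 -0.2017  0.172 ] t8.3
0.13849999999999998
```

In the window at 138.5 mm. I'll lower 1 mm toward its centre and slide home in steps.

```bash
python3 - <<'E'
from g import *
vc=-.2080; th=th_for_bolt(.1375)
p,q=pose(th,vc+.006,.0035,-1); bot.servo_line(p,q,velocity=.03); st("lower")
dv=.006
while dv<.036:
    dv+=.004 if dv<.026 else .001
    bot.servo_line(pose(th,vc+dv,.0035,-1)[0],velocity=.05)
    f=F();print("%.3f"%dv,f.round(1),"%.4f"%(uvz()[1]-vc))
    if f[1]<-12: break
st()
E
```

```text
lower t8.57 F [-1.9 -0.8  6.5] uvz [ 0.54   -0.2017  0.171 ] w0.0111
0.010 [-0.6  1.1  6.5] 0.0105
0.014 [-0.2  0.9  6. ] 0.0146
0.018 [-1.4  0.5  6.7] 0.0186
0.022 [-1.4  1.   5.8] 0.0226
0.026 [-0.9  0.9  7.1] 0.0266
0.027 [-1.8  0.4  5.8] 0.0273
0.028 [-1.1 -1.4  6.4] 0.0282
0.029 [-1.  -5.2  6.2] 0.0285
0.030 [-1.4 -8.1  5.5] 0.0286
0.031 [ -1.7 -14.    7.2] 0.0288
 t11.07 F [ -1.7 -14.    7.2] uvz [ 0.5401 -0.1792  0.1713] w0.0108
```

Hard stop at +28.7 mm, against 30 nominal. I'll press a bit harder to tell the end stop from a jam, then relax, let go and look.

```bash
python3 - <<'E'
from g import *
vc=-.2080; th=th_for_bolt(.1375)
for dz in(.1375,.1365):
    th=th_for_bolt(dz)
    p,q=pose(th,vc+.0295,.0035,-1);bot.servo_line(p,q,velocity=.03)
    for dv in(.031,.0325,.0335):
        bot.servo_line(pose(th,vc+dv,.0035,-1)[0],velocity=.05); f=F()
        print(dz,dv,f.round(1),"%.4f"%(uvz()[1]-vc))
        if f[1]<-24: break
th=th_for_bolt(.1375)
p,q=pose(th,vc+.0292,.0035,-1);bot.servo_line(p,q,velocity=.03);st("relaxed")
hand.move_gripper(.035); st("open")
bot.servo_line(pose(th,vc+.0292,.05,-1)[0],velocity=.08)
bot.servo_line(pose(th,vc+.0292,.14,-1)[0],velocity=.15);st("up")
E
```

```text
0.1375 0.031 [ -1.9 -13.5   6. ] 0.0287
0.1375 0.0325 [ -1.5 -20.8   5.6] 0.0290
0.1375 0.0335 [ -2.2 -25.2   4.6] 0.0290
0.1365 0.031 [ -2.3 -13.1   6.3] 0.0287
0.1365 0.0325 [ -2.1 -20.1   6.7] 0.0289
0.1365 0.0335 [ -2.4 -25.8   6. ] 0.0290
relaxed t13.42 F [-1.2 -5.7  6.9] uvz [ 0.5401 -0.1794  0.1711] w0.0113
open t13.78 F [0.3 0.9 0. ] uvz [ 0.5397 -0.1784  0.1705] w0.0353
up t15.26 F [-0.3  0.3  0.1] uvz [ 0.5523 -0.1787  0.3057] w0.0350
```

Released. I'll move the arm aside and check with both cameras.

```bash
python3 - <<'E'
from g import *
from h import *
bot.goto_joints([1.179,0.353,1.633,0,1.155,-0.002]); st()
rs=[];ks={}
for n,box in(("scene",(140,135,290,250)),("top",(215,105,340,220))):
    c=vision.read_camera(n);np.savez(f"{n}3.npz",**c);cv2.imwrite(f"pics/{n}3full.png",c["frame"][:,:,::-1])
    x0,y0,x1,y1=box;g=c["frame"][y0:y1,x0:x1]
    cv2.imwrite(f"pics/{n}3.png",cv2.resize(g[:,:,::-1],None,fx=5,fy=5,interpolation=cv2.INTER_CUBIC))
    h=cv2.cvtColor(g,cv2.COLOR_RGB2HSV);m=((h[...,0]<6)|(h[...,0]>172))&(h[...,1]>150)&(h[...,2]>80)
    N,l,s,ce=cv2.connectedComponentsWithStats(m.astype(np.uint8));i=1+np.argmax(s[1:,4]);print(n,s[i],ce[i]+[x0,y0])
    rs.append(ray(c["intrinsics"],c["view"],ce[i]+[x0,y0]))
x,e=tri(*rs);print(x,e,"uv",x@ex,x@ey)
x0=np.array([.584887,-.029378,.179286]);print("before",x0@ex,x0@ey)
a=np.load("top0.npz")["frame"];b=np.load("top3.npz")["frame"]
d=cv2.GaussianBlur(cv2.absdiff(a,b),(3,3),0).max(2);ys,xs=np.where(d>40);print("top diff",len(xs),xs.min() if len(xs) else'',xs.max() if len(xs) else'',ys.min() if len(xs) else'',ys.max() if len(xs) else'')
E
```

```text
t17.62 F [ 0.2 -0.2  0.1] uvz [0.4134 0.4691 0.2485] w0.0350
scene [95 26  8 15 80] [238.3125 167.45  ]
top [59 76  4  9 28] [275.53571429 184.78571429]
[0.56762969 0.0058307  0.16956539] [np.float64(0.0002667396253968432), np.float64(0.0002667396253969959)] uv 0.5386027049702138 -0.17928910987954894
before 0.5434569818849154 -0.21819802586993978
top diff 576 74 331 162 316
```

View pics/scene3.png

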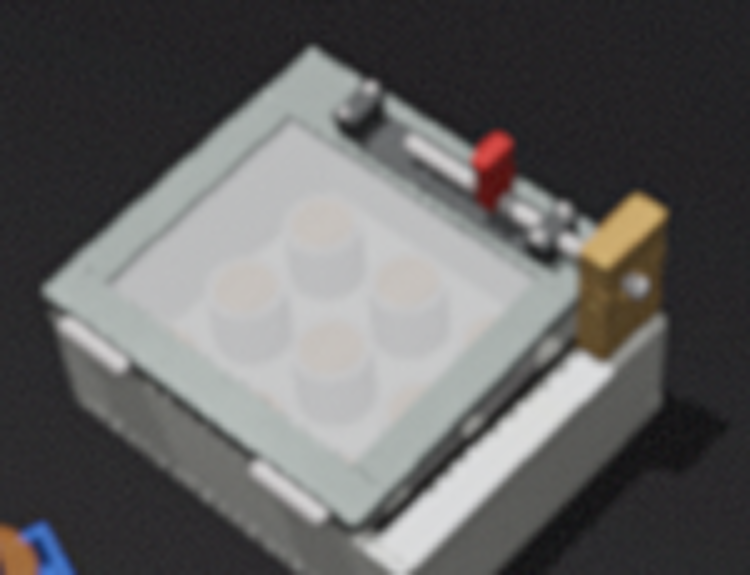

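View pics/top3full.png

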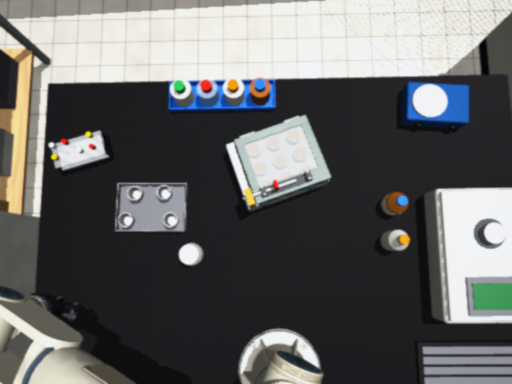

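The scene view shows the steel nose filling the keeper's window on the far side at crop (635,285). The tab, now at image (238,167), has moved 39 mm along the travel and sits about 10 mm lower. In the top view the tray, cups, bottles and jar look unmoved.

```bash
python3 -c "
from g import *
hand_in(); st()"
```

```text
the job is handed in; nothing more can be done
the job is handed in; nothing more can be done
```

The case is bolted shut: the bolt is home through the keeper and holds the lid down on its own. I handed the job in at about 17.7 s; no verdict is reported.

**What I did:** I gripped the red tab and pressed the lid down. With the bolt at 141 mm the nose met brass; at 138.5 mm it entered the window. I lowered the lid 1 mm more and slid the bolt to a hard stop. The stop did not give at 25 N, even with the lid commanded 1 mm lower. Then I let go, withdrew upward and moved the arm clear.

**Last checks:**
- **Bolt:** the nose shows in the far side of the keeper. The cameras put the tab 39 mm along from where it started.
- **Lid:** it stayed about 10 mm lower at the tab after release, and the wrist force was near zero.
- **Bystanders:** the tray, cups, bottles and jar look unmoved in the top view. The image difference from the start did flag 576 pixels there. I judged the bystanders by eye and did not trace those pixels.

**One disagreement:** travel from keeper contact to the stop measured 28.7 mm, against 30 mm nominal. I put that down to the chamfered nose already sitting slightly inside the window at first touch, but did not confirm it.

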